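# Check the counterbalance of the patch press and hold its head for pinning

### The job

Get the patch press ready for me to pin its counterbalance: first take the round steel weight off the press head, which must stay shut meanwhile, and set it down upright in the shallow square wooden tray. Then raise the head past its balance point, never letting it swing wide open or fall shut, ease it back and finish while holding it still about seven degrees below the balance point: do not let go. Leave the other things on the table where they are.

Things in the scene. Friction and masses are not known exactly. Their poses are not given: they have to be found in the camera images.
- press: Clamshell press, fixed. Origin on the table under it; -x is its front, facing the robot. Grey base from x = -100 to +150 mm, y = +-100 mm, 45 mm high; rubber platen to 66 mm. It carries the hinged head: white flat top, x -80 to +85 mm, 155 mm wide, 112 mm above the table when shut. A brass stud on the quadrant each side marks where the head's pointer stands at the balance point.
- head (a joint): Hinge angle of the press head in rad: 0 shut (head level, at rest), growing as the front bar is raised; stop at 1.5. The balance point is at 0.873 rad (50 degrees): below it the head falls shut by itself, above it the springs swing it open. It is nearly weightless near that point: within 0.2 rad of it 1.5 N or less at the bar holds it; raising it from shut takes about 2 N at the bar.
- head_bar (a point): Middle of the head's handle: a black round bar, 18 mm thick, 136 mm long, along the press's y axis, 250 mm from the hinge axis and level with it (100 mm above the table) when shut. It stands 60 mm out from the head's front edge on two steel arms 108 mm apart inside, with open space above, below, in front and between bar and head. Being round it can turn between the fingers as the head turns.
- head_hinge (a point): Point on the head's hinge axis, midway between the uprights, 100 mm above the table; press x = +110 mm, y = 0. The axis is along the press's y axis, and the bar moves on an arc of 250 mm radius about it.
- weight: Round steel pattern weight, about 0.3 kg, standing on the head: disc 56 mm across and 16 mm thick, with a round knob 24 mm across on top from 20 to 45 mm above the underside. Origin at the centre of the underside, z along its axis.
- tray: Shallow square wooden tray, fixed, 120 x 120 mm outside, 22 mm high, walls 6 mm thick, on the right or the left of the press (a round white dish stands on the other side). Origin at the centre of the underside.
- tray_in (a point): Centre of the tray's inner floor, 6 mm above the table; the floor is 108 x 108 mm.
- dish: Round white dish, 110 mm across and 30 mm high, fixed; not used.
- squareweight: Square-based steel weight, 50 x 50 x 16 mm with an 18 mm knob to 38 mm height; a bystander. Origin at the centre of the underside.
- marker: White marker pen, 16 mm thick, 130 mm long, lying on the table; a bystander. Origin at the underside of its middle.
- lighter: Green lighter lying flat, 80 x 24 x 12 mm; a bystander. Origin at the centre of the underside.
- spray: Clear bottle, 64 mm across, 170 mm high; a bystander. Origin at the centre of the underside.
- mug: Blue mug, 80 mm across, 90 mm high; a bystander. Origin at the centre of the underside.
- wrench: Steel wrench lying flat to the right of the press, 180 mm long, 8 mm thick; a bystander. Origin at the underside of its middle.
There are look-alikes about, which are no part of the job. Leave any black, purple or red look-alike of the weight alone.

How it is judged (in metres and radians):
On the way, in this order (a step that is already met when the one before it is completed fails the run):
1. the round weight stands upright in the tray, released, and the head is still shut (horizontal distance between weight and tray_in below 0.04 m and z of weight in the frame of tray_in below 0.006 m and angle between weight's own z axis and vertical below 0.15 rad and contact force between the fingers and weight below 0.1 N and value of joint head below 0.06 rad), for 0.2 s.
2. the head has been raised past its balance point (value of joint head above 0.9 rad), for 0.05 s.
At the end, for the whole second after the job is handed in: The robot's fingers hold the head still (under 0.1 rad/s) between 0.66 and 0.84 rad, that is 2 to 12 degrees below the balance point of 0.873 rad, after it was above 0.90 rad; the round weight stands upright on the tray's floor, within 40 mm of its centre (value of joint head between 0.66 and 0.84 rad and velocity of joint head between -0.1 and 0.1 rad/s and contact force between the fingers and press above 0.2 N and horizontal distance between weight and tray_in below 0.04 m and z of weight in the frame of tray_in below 0.006 m and angle between weight's own z axis and vertical below 0.15 rad); the arm keeps its last pose, push and grip.
It fails at once if the head swings wide open (beyond 1.3 rad) (value of joint head above 1.3 rad).
It fails at once if the head falls (closing faster than 1.5 rad/s) (velocity of joint head below -1.5 rad/s).
It fails at once if another thing on the table is moved by more than 40 mm (distance of any of squareweight, marker, lighter, spray, mug, wrench from where it was at the start of the episode above 0.04 m).
It also fails if it takes over 51 s, if anything falls off the work surface, if the arm or the gripper's body presses on something with over 40 N, if the wrist force passes 120 N, or if a joint passes its speed limit or range.

### The arm

A 6-joint arm with a two-finger parallel gripper is mounted at the origin on the work surface. World frame = base frame: x ahead of the robot, y to its left, z up, the work surface at z = 0. Lengths are in m, angles in degrees, forces in N, time in s.
With the tool pointing down it reaches from about 0.2 to 0.875 m from the base axis. Payload 3.4 kg.
Tool frame: the origin (TCP) lies on the centre line of the jaws, within the pads' length; the fingertips stand bot.tips_ahead ahead of it and the grasp point (between the pads) lies 8 mm behind it (bot.tips_ahead is the distance from the TCP to the fingertips, in m); y points along the fingers, z is the direction in which the jaws open and shut, and the axes are right-handed (so a half turn about y gives the same grasp; the last joint's range is limited). The gripper opens to 94 mm and grips with 3 to 60 N. Pads are 16 mm wide; open, the fingers measure 119 mm over their backs; the gripper's body (75 mm by 177 mm) begins 78 mm behind the grasp point.
Start: joints at [-77.521, 15.808, 86.224, -0, 77.962, -6.933], TCP at [0.191, -0.542, 0.216] pointing down, gripper open.
Joint ranges: [-165.64, 165.64], [-43.16, 119.46], [12.63, 154.43], [-67.54, 247.53], [6.08, 155.33], [-154.97, 154.97]. Speed limits (degrees/s): [147.25, 147.25, 180, 180, 180, 180].

### API

Orientations are given as [roll, pitch, yaw] about the fixed x, y, z axes, in that order (R = Rz(yaw) Ry(pitch) Rx(roll)).
In Python, from plant import telemetry, cams, bot gives the robot as it stands. The module is installed in compiled form; this text tells all that it offers.
- The arm moves only by the tool jog_arm, never from a script. Its argument "commands" is a list that holds one entry, the list of rows, each a list of 7 numbers: the turn, a rotation vector about the tool's x, y, z in degrees, then the shift along the tool's x, y, z in cm, then the finger opening in cm, from 0 to 9.4. In form: [[[wx, wy, wz, x, y, z, jaw], ...]]. A call has 1 to 5 rows; each row is the pose to reach, as a shift and turn from the pose commanded when the call began, along the tool's axes at that moment; what a row does not reach only later rows make up. A row lasts 1/12 s, in which the tool goes at most 41.7 mm and 7.16 degrees, less where a joint would pass 70% of its speed; a pose out of reach is approached as far as the arm can. A call with a gripper value outside its range is refused whole. The fingers move at their own pace and stop on an object; the grip force is fixed at half the most. Time passes only in rows, so rows that repeat a pose let the fingers close. It gives the time, the measured TCP pose, the force and the opening at its end, in the units of the state.
- telemetry.get_obs(): the state, without advancing time (a new reading comes with each control period).
- cams.read_camera(name): name is "side" or "top" or "wrist"; returns the picture (384x512x3 uint8, red, green, blue); there is no depth.
- cams.get_calibration(name): a dict with "vertical_fov" (degrees; the focal length in pixels is half the picture's height over the tangent of half this angle, whatever the lens; pixels are square), "cx", "cy" (the principal point, pixels), "world_from_camera" (4x4, takes a point from camera to world coordinates). Camera axes: x right, y down, z forward; pixel columns grow to the right and rows downward; lengths in m; the calibration is good to about 2 mm. A picture is of the moment at which its call begins: read the wrist's pose just before it. get_calibration takes no time and is no camera call; for the wrist camera it gives the pose at the moment of the call.
- bot.close_job(): hands the job in, once; it reports no verdict.
The state is a dict: "clock": time; "joint_positions": joint angles; "joint_vel": joint speeds; "tau": joint torques, N m; "ee_pos": TCP position; "tool_rot": TCP orientation; "wrist_force": force on the tool from outside, world axes, zero at the start; "ft_torque": the same for the moment, N m; "gripper_width": finger opening in m.
Only numpy, scipy, OpenCV 4.12 (cv2) and the standard library are available. Lean on these libraries where they do the work, as an engineer would, in place of code of your own. Each camera call takes 0.05 s, during which the arm holds its last target.

## Working session

There is one attempt and no reset: what is moved stays moved. The work goes in short steps, Python scripts to look and compute and a tool call to move; the robot and the scene stay as the last step left them, time stands still between calls to the robot, and variables do not carry over. Pictures are saved under pics/ and viewed, and the job is handed in when it is done.

Besides the shell and the picture viewer there is one more tool, called after ">>>" by a JSON object that holds its "op" and its "data". jog_arm: Moves the arm, as the interface text tells. Its arguments: {"type":"object","properties":{"commands":{"type":"array","items":{"type":"array","items":{"type":"array","items":{"type":"number"}}}}},"required":["commands"]}

```bash
mkdir -p pics; python3 - <<'E'
from plant import telemetry, cams, bot
import cv2
print(telemetry.get_obs()); print(bot.tips_ahead)
for n in ["side","top","wrist"]:
    c=cams.get_calibration(n); print(n,c)
    im=cams.read_camera(n); cv2.imwrite(f"pics/{n}0.png",im[:,:,::-1])
E
```

```text
{'clock': 0.0, 'joint_positions': array([-7.75220038e+01,  1.58466511e+01,  8.62938593e+01, -4.24238019e-04,
        7.79610552e+01, -6.93044931e+00]), 'joint_vel': array([ 0.1509464 ,  0.07146583,  0.13972018,  0.01930176, -0.02757762,
        0.00108389]), 'tau': array([-1.22121724e-04, -4.04591238e+01, -2.37231177e+01,  7.00632948e-02,
        3.45596659e-02, -1.42209396e-04]), 'ee_pos': array([ 0.19096998, -0.54179076,  0.21562385]), 'tool_rot': array([-9.01008736e+01,  1.18436377e-02, -1.60591476e+02]), 'wrist_force': array([0.0716428 , 0.30278871, 0.55944279]), 'ft_torque': array([-0.02317702,  0.00249842,  0.06008387]), 'gripper_width': 0.0939269679459757}
0.011
side {'vertical_fov': 54.13811095476628, 'cx': 259.2159919277211, 'cy': 183.48890426167455, 'world_from_camera': array([[-0.91330374, -0.29754557,  0.27810595,  0.30162095],
       [-0.40727126,  0.66297615, -0.62816618,  0.58582239],
       [ 0.00253046, -0.68697108, -0.72668036,  0.79408239],
       [ 0.        ,  0.        ,  0.        ,  1.        ]])}
top {'vertical_fov': 50.72782966454942, 'cx': 257.90490343390184, 'cy': 186.32373910532405, 'world_from_camera': array([[-9.46319456e-04, -9.97601793e-01,  6.92081371e-02,
         4.86386154e-01],
       [-9.99987005e-01,  1.29073711e-03,  4.93199945e-03,
         5.99788973e-03],
       [-5.00950101e-03, -6.92025705e-02, -9.97590051e-01,
         1.15492598e+00],
       [ 0.00000000e+00,  0.00000000e+00,  0.00000000e+00,
         1.00000000e+00]])}
wrist {'vertical_fov': 66.23825952936532, 'cx': 253.48219574537504, 'cy': 192.07678522202394, 'world_from_camera': array([[ 0.33286242, -0.91594856, -0.22414469,  0.25666665],
       [-0.94297364, -0.32378109, -0.07724327, -0.51883663],
       [-0.00182295,  0.23707392, -0.9714899 ,  0.38377858],
       [ 0.        ,  0.        ,  0.        ,  1.        ]])}
```

View pics/top0.png

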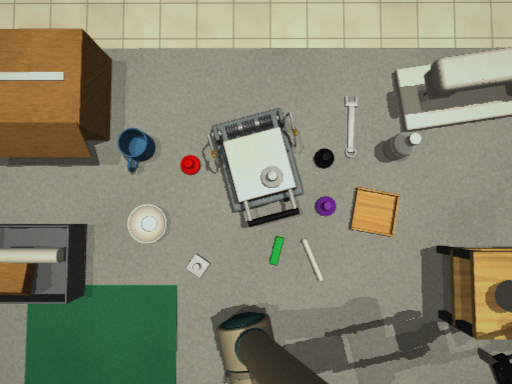

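View pics/side0.png

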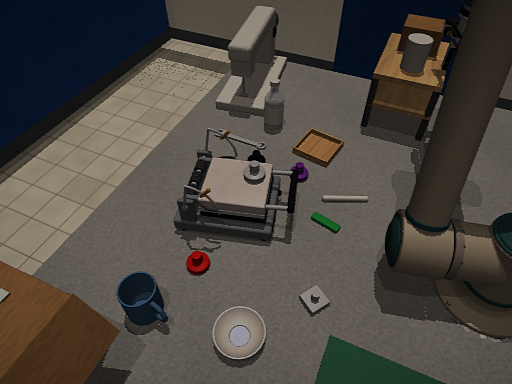

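View pics/wrist0.png

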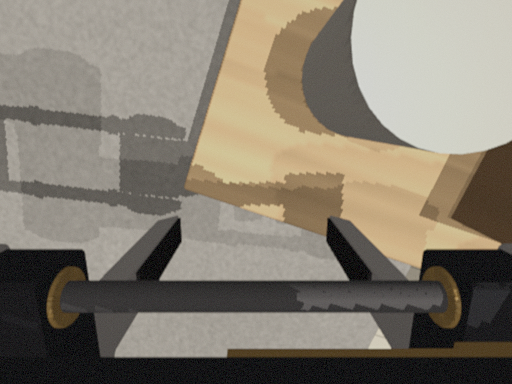

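The top view shows the grey round weight on the white head at about (271,176). The look-alikes are red (190,165), black (324,158) and purple (325,206), all on the table. The steel one on the head fits the description. The tray is at (375,211), the bar runs from (247,222) to (298,211), and the dish is at (147,223). I'll confirm in an enlarged crop.

```bash
cat > h.py <<'E'
from plant import telemetry, cams, bot
import cv2, numpy as np
from scipy.spatial.transform import Rotation as R
def f(c): return 192/np.tan(np.radians(c['vertical_fov']/2))
def ray(c,u,v):
    d=np.array([(u-c['cx'])/f(c),(v-c['cy'])/f(c),1]); T=c['world_from_camera']; return T[:3,3],T[:3,:3]@d
def onz(c,u,v,z):
    o,d=ray(c,u,v); return o+d*(z-o[2])/d[2]
def proj(c,p):
    T=c['world_from_camera']; q=T[:3,:3].T@(np.array(p)-T[:3,3]); return f(c)*q[:2]/q[2]+[c['cx'],c['cy']]
def tri(c1,p1,c2,p2):
    o1,d1=ray(c1,*p1);o2,d2=ray(c2,*p2)
    A=np.c_[d1,-d2]; s=np.linalg.lstsq(A,o2-o1,rcond=None)[0]
    a=o1+s[0]*d1;b=o2+s[1]*d2; return (a+b)/2,np.linalg.norm(a-b)
def state():
    o=telemetry.get_obs(); return o['ee_pos'],R.from_euler('xyz',o['tool_rot'],degrees=True)
def togo(pos,Rt):
    p,r=state(); return (r.inv()*Rt).as_rotvec(degrees=True), r.inv().apply(np.array(pos)-p)*100
E
python3 - <<'E'
import cv2
a=cv2.imread('pics/top0.png')[95:250,200:410]; b=cv2.imread('pics/side0.png')[110:250,165:350]
cv2.imwrite('pics/topc.png',cv2.resize(a,None,fx=3.6,fy=3.6,interpolation=cv2.INTER_CUBIC))
cv2.imwrite('pics/sidec.png',cv2.resize(b,None,fx=4,fy=4,interpolation=cv2.INTER_CUBIC))
E
```

```text
(no output)
```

View pics/topc.png

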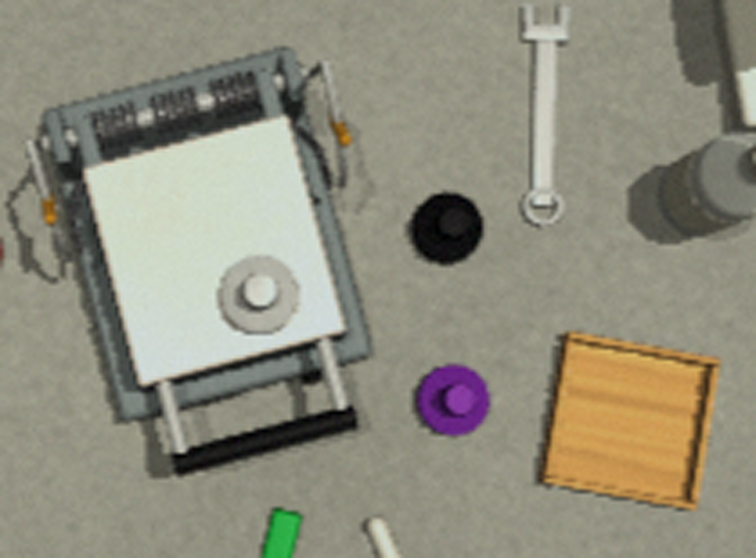

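View pics/sidec.png

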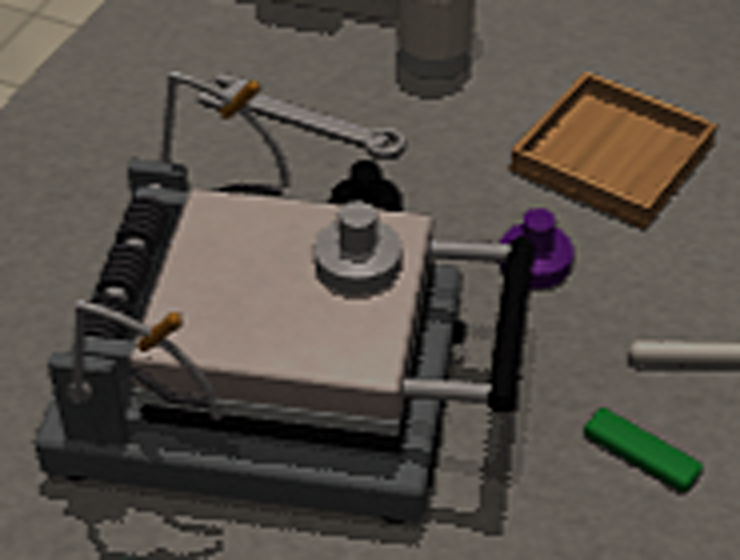

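The crop confirms it: a grey disc with a pale knob stands on the head's front right. Now I'll measure.

```bash
python3 - <<'E'
from h import *
ct=cams.get_calibration('top');cs=cams.get_calibration('side')
t=cv2.imread('pics/top0.png');g=t.max(2)
# head white
hsv=cv2.cvtColor(t,cv2.COLOR_BGR2HSV)
def comp(m,x,y,w,h):
    M=np.zeros_like(m);M[y:y+h,x:x+w]=m[y:y+h,x:x+w]
    cn,_=cv2.findContours(M,cv2.RETR_EXTERNAL,cv2.CHAIN_APPROX_NONE); return max(cn,key=cv2.contourArea)
hd=comp((g>205).astype(np.uint8),215,120,95,90)
bx=cv2.boxPoints(cv2.minAreaRect(hd)); print('head',bx.tolist()); W=np.array([onz(ct,*p,.112) for p in bx]); print(W.round(4)); print('side',np.linalg.norm(W[0]-W[1]),np.linalg.norm(W[1]-W[2]),'c',W.mean(0))
br=comp((g<50).astype(np.uint8),240,195,65,35)
r=cv2.minAreaRect(br); bx=cv2.boxPoints(r); W=np.array([onz(ct,*p,.104) for p in bx]);print('bar',r,W.round(4),'c',W.mean(0), np.linalg.norm(W[0]-W[1]),np.linalg.norm(W[1]-W[2]))
tr=comp(((hsv[...,0]>8)&(hsv[...,0]<25)&(hsv[...,1]>90)).astype(np.uint8),340,175,70,70)
r=cv2.minAreaRect(tr);bx=cv2.boxPoints(r); W=np.array([onz(ct,*p,.018) for p in bx]);print('tray',W.round(4),W.mean(0), np.linalg.norm(W[0]-W[1]),np.linalg.norm(W[1]-W[2]))
print('disc',onz(ct,271.9,176.7,.128),'knob',onz(ct,272.5,175.9,.157))
print('disc side',onz(cs,165+358/4,110+247/4,.128),'knobtop side', onz(cs,165+359/4,110+212/4,.157))
print('bar mid side',onz(cs,165+(517+503)/8,110+(243+400)/8,.104), 'top', onz(ct,200+265/3.6,95+440/3.6,.104))
print('black',onz(ct,324,158,.04),'purple',onz(ct,326,206,.04),'spray',onz(ct,402,146,.1))
E
```

```text
head [[223.57681274414062, 141.91287231445312], [278.9087829589844, 127.15767669677734], [294.5602111816406, 185.85061645507812], [239.22824096679688, 200.60580444335938]]
[[ 0.6747  0.1004  0.112 ]
 [ 0.7133 -0.0438  0.112 ]
 [ 0.5598 -0.0834  0.112 ]
 [ 0.5219  0.0593  0.112 ]]
side 0.14920088011043492 0.1584935392625943 c [0.61743868 0.00812125 0.112     ]
bar ((272.68914794921875, 216.8186492919922), (6.515028476715088, 51.916629791259766), 75.25643920898438) [[ 0.4713  0.0401  0.104 ]
 [ 0.5053 -0.0899  0.104 ]
 [ 0.489  -0.0941  0.104 ]
 [ 0.4551  0.0358  0.104 ]] c [ 0.48018033 -0.02703222  0.104     ] 0.134425784926338 0.01681398564156568
tray [[ 0.4467 -0.2417  0.018 ]
 [ 0.5652 -0.2646  0.018 ]
 [ 0.5431 -0.3881  0.018 ]
 [ 0.425  -0.3643  0.018 ]] [ 0.49499493 -0.3147053   0.018     ] 0.120739832672147 0.125449560787226
disc [ 0.58213891 -0.02457244  0.128     ] knob [ 0.58141992 -0.02519986  0.157     ]
disc side [ 0.58389082 -0.02219547  0.128     ] knobtop side [ 0.58371257 -0.02374677  0.157     ]
bar mid side [ 0.48065847 -0.02306908  0.104     ] top [ 0.47911875 -0.02936138  0.104     ]
black [ 0.64216164 -0.1716938   0.04      ] purple [ 0.50929388 -0.17556017  0.04      ] spray [ 0.66516364 -0.3670584   0.1       ]
```

```bash
cat >> h.py <<'E'
YAW=-75.2
RT=R.from_euler('xyz',[-90,0,YAW],degrees=True)
def show(pos,Rt=RT):
    w,s=togo(pos,Rt); o=telemetry.get_obs(); print('clock',round(o['clock'],2),'rot',w.round(2),'shift',s.round(2),'F',o['wrist_force'].round(2),'gw',round(o['gripper_width'],4))
E
python3 -c "
from h import *
show([.5825,-.0238,.21])
c=cams.get_calibration('top');s=cams.get_calibration('side')
print(onz(c,415,139,.17), onz(s,275,84,.17),onz(s,274,125,.0))
"
```

```text
clock 0.15 rot [ 5.000e-02 -8.539e+01 -6.000e-02] shift [-54.14   0.64 -35.86] F [ 1.1   0.58 -0.33] gw 0.0938
[ 0.67057361 -0.37457648  0.17      ] [ 0.66659882 -0.35471386  0.17      ] [ 0.67132949 -0.37200256  0.        ]
```

>>> {"op": "jog_arm", "data": {"commands": [[[0, -7, 0, -3.4, 0, -2.2, 9.4], [0, -14, 0, -6.8, 0, -4.5, 9.4], [0, -21, 0, -10.2, 0, -6.7, 9.4], [0, -28, 0, -13.6, 0, -9, 9.4], [0, -35, 0, -17, 0, -11.2, 9.4]]]}}

```text
clock: 0.57
ee_pos: [0.3147, -0.3784, 0.2162]
tool_rot: [-90.0, 0.0, -125.3]
wrist_force: [0.8, 0.2, -0.8]
gripper_width: 0.0941
```

```bash
python3 -c "
from h import *
show([.5825,-.0238,.21])"
```

```text
clock 0.57 rot [ 1.000e-02 -5.009e+01 -3.000e-02] shift [-44.41   0.64   1.37] F [ 0.83  0.21 -0.79] gw 0.0941
```

>>> {"op": "jog_arm", "data": {"commands": [[[0, -7, 0, -4, 0, 0.1, 9.4], [0, -14, 0, -8, 0, 0.2, 9.4], [0, -21, 0, -12, 0, 0.4, 9.4], [0, -28, 0, -16, 0, 0.5, 9.4], [0, -35, 0, -20, 0, 0.6, 9.4]]]}}

```text
clock: 0.98
ee_pos: [0.4362, -0.2192, 0.2164]
tool_rot: [-90.0, -0.0, -90.2]
wrist_force: [1.9, -0.9, 0.5]
gripper_width: 0.094
```

```bash
python3 -c "
from h import *
show([.5825,-.0238,.21])"
```

```text
clock 0.98 rot [-0.000e+00 -1.505e+01  1.000e-02] shift [-19.6    0.64  14.55] F [ 1.87 -0.87  0.45] gw 0.094
```

>>> {"op": "jog_arm", "data": {"commands": [[[0, -5, 0, -3.3, 0, 2.4, 9.4], [0, -10, 0, -6.6, 0, 4.8, 9.4], [0, -15, 0, -9.9, 0, 7.2, 9.4], [0, -15, 0, -13.2, 0, 9.7, 9.4], [0, -15, 0, -16.5, 0, 12.2, 9.4]]]}}

```text
clock: 1.4
ee_pos: [0.5598, -0.0554, 0.2163]
tool_rot: [-90.0, -0.0, -75.6]
wrist_force: [0.2, -0.6, 0.4]
gripper_width: 0.0937
```

```bash
python3 -c "
from h import *
show([.5825,-.0238,.21])"
```

```text
clock 1.4 rot [ 0.02 -0.36  0.01] shift [-2.49  0.63  2.98] F [ 0.17 -0.58  0.36] gw 0.0937
```

>>> {"op": "jog_arm", "data": {"commands": [[[0, 0, 0, -2.4, 0.6, 2.8, 9.4], [0, 0, 0, -2.4, 0.6, 2.8, 9.4], [0, 0, 0, -2.4, 0.6, 2.8, 9.4]]]}}

```text
clock: 1.65
ee_pos: [0.5805, -0.0255, 0.2094]
tool_rot: [-90.1, 0.0, -75.4]
wrist_force: [-0.9, 0.5, 0.2]
gripper_width: 0.0943
```

```bash
python3 -c "
from h import *
show([.5825,-.0238,.21])
for n in ['wrist','side']:
  im=cams.read_camera(n); cv2.imwrite(f'pics/{n}1.png',im[:,:,::-1])
c=cams.get_calibration('wrist'); print(proj(c,[.5825,-.0238,.157]))"
```

```text
clock 1.65 rot [ 0.12 -0.18 -0.03] shift [-0.11 -0.06  0.24] F [-0.95  0.47  0.2 ] gw 0.0943
[257.03259667 206.76917395]
```

View pics/wrist1.png

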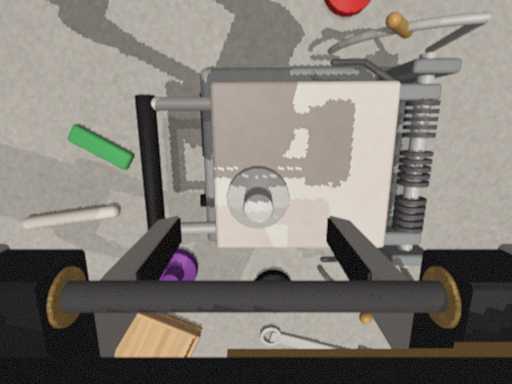

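View pics/side1.png

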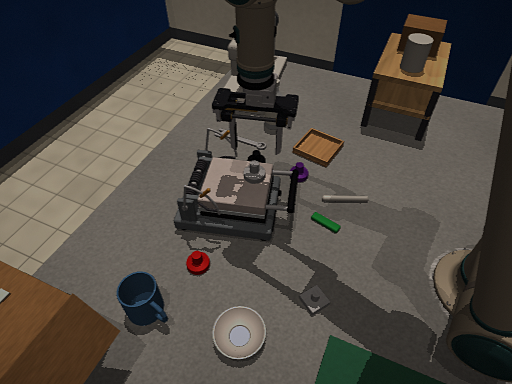

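The wrist picture shows the knob top at about (258,210), against a prediction of (257,207), so they agree to about 2 mm. I'll lower onto it.

>>> {"op": "jog_arm", "data": {"commands": [[[0, 0, 0, 0, 3, 0.2, 9.4], [0, 0, 0, 0, 5.5, 0.2, 9.4], [0, 0, 0, 0, 6.6, 0.2, 9.4], [0, 0, 0, 0, 6.6, 0.2, 9.4], [0, 0, 0, 0, 6.6, 0.2, 6]]]}}

```text
clock: 2.17
ee_pos: [0.5818, -0.0277, 0.1447]
tool_rot: [-90.0, -0.0, -75.7]
wrist_force: [0.5, -0.2, 0.9]
gripper_width: 0.0903
```

>>> {"op": "jog_arm", "data": {"commands": [[[0, 0, 0, 0, 0, 0, 1], [0, 0, 0, 0, 0, 0, 1], [0, 0, 0, 0, 0, 0, 1], [0, 0, 0, 0, 0, 0, 1], [0, 0, 0, 0, 0, 0, 1]]]}}

```text
clock: 2.58
ee_pos: [0.5826, -0.0266, 0.1451]
tool_rot: [-89.9, -0.0, -75.6]
wrist_force: [0.5, -0.6, 0.2]
gripper_width: 0.0571
```

```bash
python3 -c "
from h import *
show([.5825,-.0238,.143])
for n in ['side']:
  im=cams.read_camera(n); cv2.imwrite(f'pics/{n}2.png',cv2.resize(im[90:250,150:350,::-1],None,fx=3,fy=3))"
```

```text
clock 2.58 rot [-0.06 -0.38  0.03] shift [-0.28  0.21  0.06] F [ 0.47 -0.63  0.16] gw 0.0571
```

View pics/side2.png

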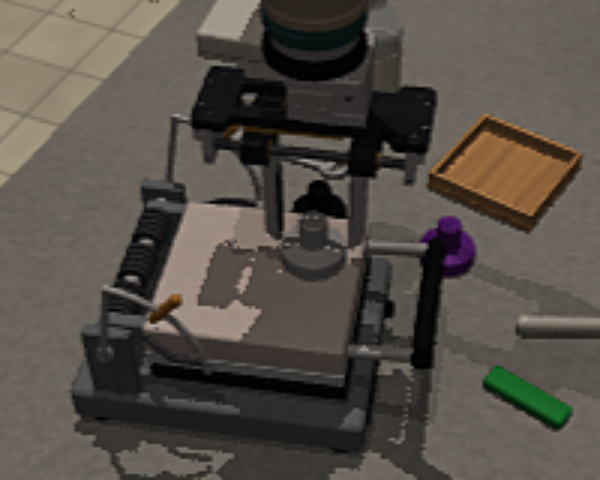

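>>> {"op": "jog_arm", "data": {"commands": [[[0, 0, 0, -0.2, 0.1, 0, 1], [0, 0, 0, -0.2, 0.1, 0, 1], [0, 0, 0, -0.2, 0.1, 0, 1], [0, 0, 0, -0.2, 0.1, 0, 1], [0, 0, 0, -0.2, 0.1, 0, 1]]]}}

```text
clock: 3.05
ee_pos: [0.5821, -0.0245, 0.1435]
tool_rot: [-90.0, -0.0, -75.6]
wrist_force: [0.4, -0.6, 0.1]
gripper_width: 0.0235
```

>>> {"op": "jog_arm", "data": {"commands": [[[0, 0, 0, 0, 0, 0, 1], [0, 0, 0, 0, 0, 0, 1], [0, 0, 0, 0, 0, 0, 1]]]}}

```text
clock: 3.3
ee_pos: [0.5819, -0.0246, 0.1435]
tool_rot: [-90.0, -0.0, -75.6]
wrist_force: [0.5, 0.7, -0.0]
gripper_width: 0.0237
```

>>> {"op": "jog_arm", "data": {"commands": [[[0, 0, 0, 0, -1, 0, 1], [0, 0, 0, 0, -3, 0, 1], [0, 0, 0, 0, -5, 0, 1], [0, 0, 0, 0, -7, 0, 1], [0, 0, 0, 0, -7, 0, 1]]]}}

```text
clock: 3.72
ee_pos: [0.5838, -0.0252, 0.2177]
tool_rot: [-89.6, -0.2, -75.6]
wrist_force: [1.0, -0.9, -2.3]
gripper_width: 0.0234
```

```bash
python3 -c "
from h import *
show([.49,-.313,.2135])
for n in ['side']:
  im=cams.read_camera(n); cv2.imwrite(f'pics/{n}3.png',cv2.resize(im[60:250,150:350,::-1],None,fx=3,fy=3))"
```

```text
clock 3.72 rot [-0.36 -0.39  0.18] shift [ 25.54   0.4  -16.25] F [ 1.01 -0.89 -2.33] gw 0.0234
```

View pics/side3.png

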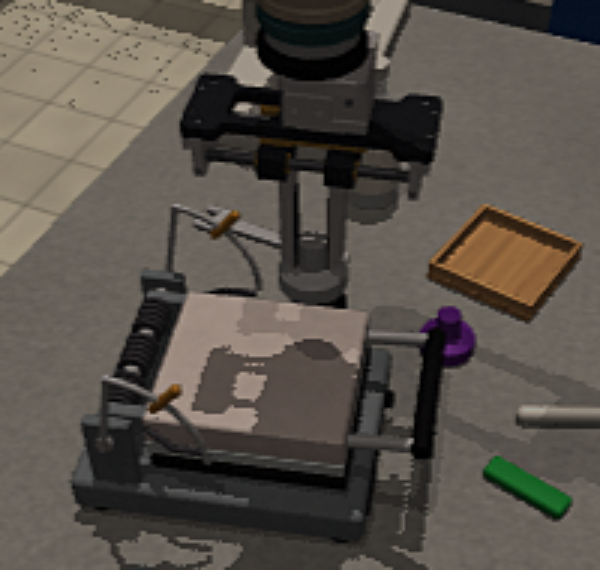

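The weight hangs upright and the head stayed shut. Carrying it to the tray.

>>> {"op": "jog_arm", "data": {"commands": [[[0, 0, 0, 1.5, 0, -1, 1], [0, 0, 0, 4, 0, -2.5, 1], [0, 0, 0, 7, 0, -4.5, 1], [0, 0, 0, 10, 0, -6.5, 1], [0, 0, 0, 13, 0, -8.3, 1]]]}}

```text
clock: 4.18
ee_pos: [0.5316, -0.1719, 0.2117]
tool_rot: [-90.2, 0.1, -75.5]
wrist_force: [0.3, 0.2, -2.5]
gripper_width: 0.024
```

>>> {"op": "jog_arm", "data": {"commands": [[[0, 0, 0, 3, 0, -2, 1], [0, 0, 0, 6, 0, -4, 1], [0, 0, 0, 9, 0, -6, 1], [0, 0, 0, 11.5, 0, -7.5, 1], [0, 0, 0, 12.3, 0, -8, 1]]]}}

```text
clock: 4.6
ee_pos: [0.4844, -0.3141, 0.2116]
tool_rot: [-90.2, -0.0, -75.8]
wrist_force: [-1.3, -0.4, -2.7]
gripper_width: 0.0236
```

```bash
python3 -c "
from h import *
show([.49,-.313,.0375])"
```

```text
clock 4.6 rot [ 0.21 -0.59  0.  ] shift [ 0.03 17.41  0.63] F [-1.27 -0.41 -2.71] gw 0.0236
```

>>> {"op": "jog_arm", "data": {"commands": [[[0, 0, 0, 0, 3, 0.3, 1], [0, 0, 0, 0, 7, 0.5, 1], [0, 0, 0, 0, 11, 0.5, 1], [0, 0, 0, 0, 14.5, 0.5, 1], [0, 0, 0, 0, 16, 0.5, 1]]]}}

```text
clock: 5.02
ee_pos: [0.4878, -0.3053, 0.0475]
tool_rot: [-90.4, 0.5, -75.6]
wrist_force: [-0.1, -0.2, -3.7]
gripper_width: 0.0238
```

>>> {"op": "jog_arm", "data": {"commands": [[[0, 0, 0, 0, 0.4, 0, 1], [0, 0, 0, 0, 0.6, 0, 1], [0, 0, 0, 0, 0.8, 0, 1], [0, 0, 0, 0, 0.8, 0, 1]]]}}

```text
clock: 5.35
ee_pos: [0.4926, -0.3095, 0.0465]
tool_rot: [-89.9, -0.1, -75.6]
wrist_force: [0.4, -0.9, -2.7]
gripper_width: 0.0237
```

```bash
python3 -c "
from h import *
show([.49,-.313,.0375])
for n in ['side','top']:
  im=cams.read_camera(n); cv2.imwrite(f'pics/{n}4.png',im[:,:,::-1])"
```

```text
clock 5.35 rot [-0.08 -0.38  0.11] shift [ 0.27  0.9  -0.34] F [ 0.42 -0.93 -2.72] gw 0.0237
```

View pics/side4.png

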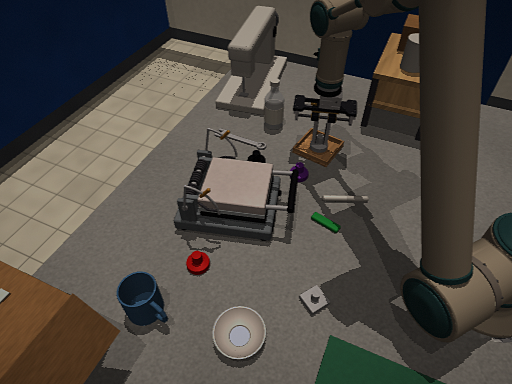

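The side view shows the weight inside the tray at about (319,148), still held slightly above the floor. I'll lower it gently.

>>> {"op": "jog_arm", "data": {"commands": [[[0, 0, 0, 0, 0.3, 0, 1], [0, 0, 0, 0, 0.6, 0, 1], [0, 0, 0, 0, 0.8, 0, 1], [0, 0, 0, 0, 0.8, 0, 1], [0, 0, 0, 0, 0.8, 0, 1]]]}}

```text
clock: 5.87
ee_pos: [0.4918, -0.3091, 0.0376]
tool_rot: [-90.0, -0.0, -75.6]
wrist_force: [0.3, -0.5, -0.7]
gripper_width: 0.0237
```

>>> {"op": "jog_arm", "data": {"commands": [[[0, 0, 0, 0, 0.1, 0, 1], [0, 0, 0, 0, 0.1, 0, 1], [0, 0, 0, 0, 0.1, 0, 5], [0, 0, 0, 0, 0.1, 0, 5], [0, 0, 0, 0, 0.1, 0, 5]]]}}

```text
clock: 6.28
ee_pos: [0.4919, -0.3092, 0.0366]
tool_rot: [-90.0, -0.0, -75.6]
wrist_force: [0.3, 0.2, 0.0]
gripper_width: 0.0402
```

>>> {"op": "jog_arm", "data": {"commands": [[[0, 0, 0, 0, 0, 0, 5], [0, 0, 0, 0, 0, 0, 5], [0, 0, 0, 0, -3, 0, 5], [0, 0, 0, 0, -6, 0, 5], [0, 0, 0, 0, -9, 0, 5]]]}}

```text
clock: 6.7
ee_pos: [0.4912, -0.3087, 0.1268]
tool_rot: [-90.1, 0.1, -75.6]
wrist_force: [-0.4, -0.5, -1.3]
gripper_width: 0.05
```

>>> {"op": "jog_arm", "data": {"commands": [[[0, 0, 0, 0, -3.5, 0, 5], [0, 0, 0, 0, -7, 0, 5], [0, 0, 0, 0, -9, 0, 5], [0, 0, 0, 0, -9, 0, 5]]]}}

```text
clock: 7.03
ee_pos: [0.4941, -0.3109, 0.2218]
tool_rot: [-89.6, -0.5, -75.6]
wrist_force: [0.5, 0.3, 0.8]
gripper_width: 0.0502
```

```bash
python3 -c "
from h import *
show([.478,-.0268,.2135])
for n in ['side','wrist']:
  im=cams.read_camera(n); cv2.imwrite(f'pics/{n}5.png',im[:,:,::-1])"
```

```text
clock 7.03 rot [-0.35 -0.39  0.48] shift [-27.92   0.63   5.51] F [0.49 0.3  0.77] gw 0.0502
```

View pics/side5.png

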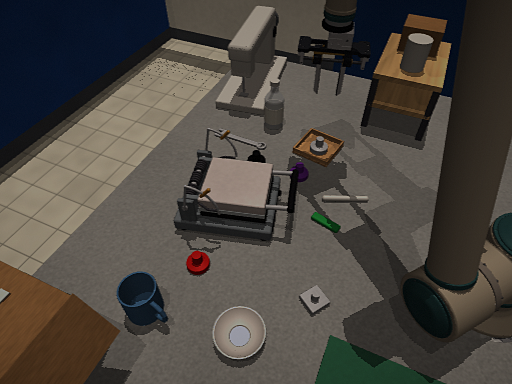

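View pics/wrist5.png

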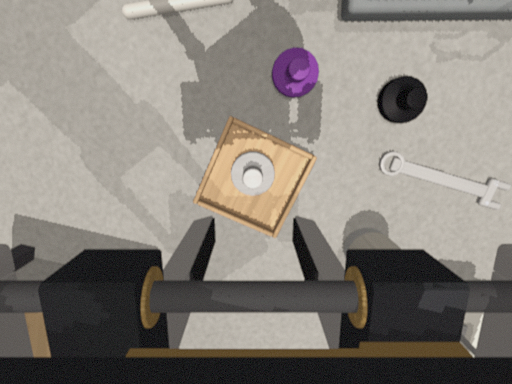

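The weight stands upright near the tray centre at (254,175) in the wrist view. The head is shut. Next is the bar.

>>> {"op": "jog_arm", "data": {"commands": [[[0, 0, 0, -3, 0, 0.6, 5], [0, 0, 0, -7, 0, 1.4, 5], [0, 0, 0, -11, 0, 2.2, 5], [0, 0, 0, -15, 0, 3, 5], [0, 0, 0, -18, 0, 3.6, 5]]]}}

```text
clock: 7.55
ee_pos: [0.4794, -0.1224, 0.2138]
tool_rot: [-90.2, 0.3, -75.6]
wrist_force: [0.1, 0.1, -0.3]
gripper_width: 0.0499
```

>>> {"op": "jog_arm", "data": {"commands": [[[0, -0.4, 0, -4, 0, 0.8, 5], [0, -0.4, 0, -7, 0, 1.4, 5], [0, -0.4, 0, -9, 0, 1.8, 5], [0, -0.4, 0, -9.5, 0, 1.9, 5], [0, -0.4, 0, -9.5, 0, 1.9, 5]]]}}

```text
clock: 7.97
ee_pos: [0.4753, -0.0277, 0.2147]
tool_rot: [-90.2, 0.1, -75.0]
wrist_force: [0.4, -0.9, 0.3]
gripper_width: 0.0499
```

```bash
python3 -c "
from h import *
show([.480,-.027,.2135])
c=cams.get_calibration('wrist')
for n in ['wrist']:
  im=cams.read_camera(n); cv2.imwrite(f'pics/{n}6.png',im[:,:,::-1])
b=np.array([.480,-.027,.104]);d=np.array([-np.sin(np.radians(14.8)),np.cos(np.radians(14.8)),0])*.068
print(proj(c,b),proj(c,b+d),proj(c,b-d))"
```

```text
clock 7.97 rot [ 0.19  0.17 -0.08] shift [0.05 0.12 0.48] F [ 0.39 -0.86  0.25] gw 0.0499
[257.57212753 193.43121324] [258.07002915 121.80401142] [257.12699291 257.46745083]
```

View pics/wrist6.png

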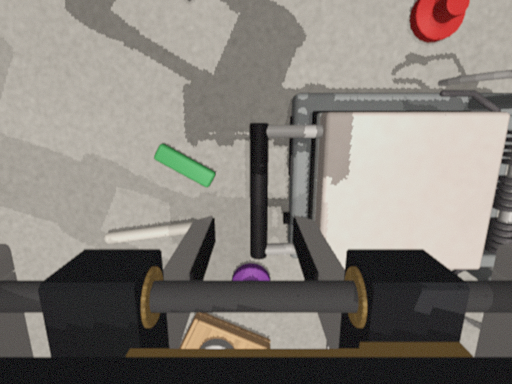

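The bar runs from (258,123) to (258,258), as predicted. Descending with the fingers either side of it.

>>> {"op": "jog_arm", "data": {"commands": [[[0, 0, 0, 0, 3.5, 0.3, 5], [0, 0, 0, 0, 7, 0.5, 5], [0, 0, 0, 0, 10, 0.5, 5], [0, 0, 0, 0, 11.5, 0.5, 5], [0, 0, 0, 0, 12, 0.5, 5]]]}}

```text
clock: 8.43
ee_pos: [0.4789, -0.029, 0.0929]
tool_rot: [-90.4, 0.1, -75.3]
wrist_force: [0.5, 0.3, -0.7]
gripper_width: 0.05
```

>>> {"op": "jog_arm", "data": {"commands": [[[0, 0, 0, 0, 0, 0, 5], [0, 0, 0, 0, 0, 0, 5], [0, 0, 0, 0, 0, 0, 5]]]}}

```text
clock: 8.68
ee_pos: [0.4826, -0.0286, 0.0976]
tool_rot: [-89.9, -0.1, -75.2]
wrist_force: [-0.4, -0.7, -0.5]
gripper_width: 0.0498
```

```bash
python3 -c "
from h import *
show([.480,-.027,.092])"
```

```text
clock 8.68 rot [-0.13 -0.03  0.08] shift [-0.22  0.55 -0.21] F [-0.43 -0.72 -0.5 ] gw 0.0498
```

>>> {"op": "jog_arm", "data": {"commands": [[[0, 0, 0, -0.2, 0.5, -0.2, 5], [0, 0, 0, -0.2, 0.5, -0.2, 1], [0, 0, 0, -0.2, 0.5, -0.2, 1], [0, 0, 0, -0.2, 0.5, -0.2, 1], [0, 0, 0, -0.2, 0.5, -0.2, 1]]]}}

```text
clock: 9.1
ee_pos: [0.4791, -0.0263, 0.0918]
tool_rot: [-90.0, -0.0, -75.2]
wrist_force: [-0.6, 0.5, -0.6]
gripper_width: 0.0269
```

>>> {"op": "jog_arm", "data": {"commands": [[[0, 0, 0, 0, 0, 0, 1], [0, 0, 0, 0, 0, 0, 1], [0, 0, 0, 0, 0, 0, 1], [0, 0, 0, 0, 0, 0, 1]]]}}

```text
clock: 9.43
ee_pos: [0.4795, -0.0262, 0.0917]
tool_rot: [-89.9, -0.0, -75.2]
wrist_force: [1.8, 0.2, 0.1]
gripper_width: 0.017
```

```bash
python3 -c "
from h import *
show([.480,-.027,.092])
im=cams.read_camera('side'); cv2.imwrite(f'pics/side7.png',cv2.resize(im[60:250,150:350,::-1],None,fx=3,fy=3))"
```

```text
clock 9.43 rot [-0.07  0.01  0.01] shift [ 0.09 -0.03  0.02] F [1.83 0.17 0.13] gw 0.017
```

View pics/side7.png

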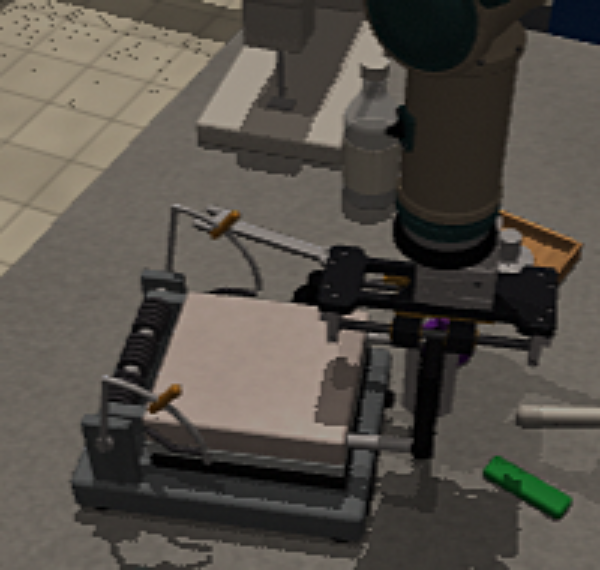

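The fingers are closed on the bar with an opening of 17 mm. Raising it along the arc.

>>> {"op": "jog_arm", "data": {"commands": [[[0, 0, 0, 0, -0.5, 0.01, 1], [0, 0, 0, 0, -1.1, 0.02, 1], [0, 0, 0, 0, -2.2, 0.1, 1], [0, 0, 0, 0, -3.25, 0.2, 1], [0, 0, 0, 0, -4.35, 0.4, 1]]]}}

```text
clock: 9.9
ee_pos: [0.4831, -0.0253, 0.1355]
tool_rot: [-90.0, -0.0, -75.2]
wrist_force: [4.3, 1.5, -5.7]
gripper_width: 0.0173
```

```bash
cat >> h.py <<'E'
HX=np.array([np.cos(np.radians(14.8)),np.sin(np.radians(14.8)),0])
def ang():
    p,r=state(); g=p-r.apply([0,.008,0]); H=np.array([.480,-.0265,.1])+.25*HX
    v=g-H; a=np.arctan2(v[2],-(v@HX)); o=telemetry.get_obs()
    print('theta',round(float(a),4),np.degrees(a).round(2),'r',np.hypot(v[2],v@HX).round(4),'Fpressx',(o['wrist_force']@HX).round(2),'F',o['wrist_force'].round(2),'T',o['ft_torque'].round(2),'clock',o['clock'],'gw',o['gripper_width'].round(4),'ee',p.round(4))
E
python3 -c "
from h import *
ang()
im=cams.read_camera('side'); cv2.imwrite(f'pics/side8.png',cv2.resize(im[60:250,150:350,::-1],None,fx=3,fy=3))"
```

```text
Traceback (most recent call last):
  File "h.py", line 27, in ang
    print('theta',round(float(a),4),np.degrees(a).round(2),'r',np.hypot(v[2],v@HX).round(4),'Fpressx',(o['wrist_force']@HX).round(2),'F',o['wrist_force'].round(2),'T',o['ft_torque'].round(2),'clock',o['clock'],'gw',o['gripper_width'].round(4),'ee',p.round(4))
                                                                                                                                                                                                                       ^^^^^^^^^^^^^^^^^^^^^^^^
AttributeError: 'float' object has no attribute 'round'
```

```bash
sed -i "s/o\['gripper_width'\].round(4),'ee'/o['gripper_width'],'ee'/" h.py
python3 -c "
from h import *
ang()
im=cams.read_camera('side'); cv2.imwrite(f'pics/side8.png',cv2.resize(im[60:250,150:350,::-1],None,fx=3,fy=3))"
```

```text
theta 0.1746 10.0 r 0.2505 Fpressx 4.53 F [ 4.28  1.52 -5.67] T [ 0.05 -0.56  0.01] clock 9.9 gw 0.01728256358681983 ee [ 0.4831 -0.0253  0.1355]
```

View pics/side8.png

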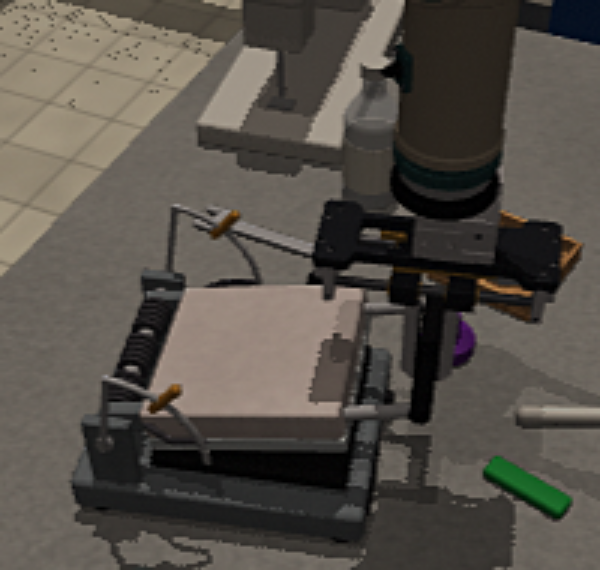

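>>> {"op": "jog_arm", "data": {"commands": [[[0, 0, 0, 0, -1.05, 0.2, 1], [0, 0, 0, 0, -2.15, 0.45, 1], [0, 0, 0, 0, -3.2, 0.8, 1], [0, 0, 0, 0, -4.2, 1.15, 1], [0, 0, 0, 0, -5.25, 1.55, 1]]]}}

```text
clock: 10.37
ee_pos: [0.4966, -0.0217, 0.1871]
tool_rot: [-90.2, -0.0, -75.2]
wrist_force: [2.4, -0.4, -4.1]
gripper_width: 0.0169
```

```bash
python3 -c "
from h import *
ang()"
```

```text
theta 0.388 22.23 r 0.2514 Fpressx 2.2 F [ 2.39 -0.44 -4.14] T [-0.24 -0.23  0.02] clock 10.3667 gw 0.016922906020947967 ee [ 0.4966 -0.0217  0.1871]
```

>>> {"op": "jog_arm", "data": {"commands": [[[0, 0, 0, 0, -1, 0.45, 1], [0, 0, 0, 0, -2, 0.95, 1], [0, 0, 0, 0, -2.95, 1.5, 1], [0, 0, 0, 0, -3.85, 2.1, 1], [0, 0, 0, 0, -4.75, 2.65, 1]]]}}

```text
clock: 10.78
ee_pos: [0.5195, -0.0155, 0.2342]
tool_rot: [-90.5, 0.0, -75.2]
wrist_force: [-2.9, -2.1, -2.4]
gripper_width: 0.0171
```

```bash
python3 -c "
from h import *
ang()"
```

```text
theta 0.5978 34.25 r 0.2527 Fpressx -3.32 F [-2.89 -2.06 -2.42] T [-0.41  0.75 -0.05] clock 10.7833 gw 0.017114773398614724 ee [ 0.5195 -0.0155  0.2342]
```

>>> {"op": "jog_arm", "data": {"commands": [[[0, 0, 0, 0, -0.9, 0.65, 1], [0, 0, 0, 0, -1.75, 1.35, 1], [0, 0, 0, 0, -2.55, 2.05, 1], [0, 0, 0, 0, -3.35, 2.8, 1], [0, 0, 0, 0, -4.1, 3.6, 1]]]}}

```text
clock: 11.2
ee_pos: [0.5516, -0.007, 0.2763]
tool_rot: [-90.9, -0.0, -75.2]
wrist_force: [-10.6, -2.9, 7.9]
gripper_width: 0.0173
```

```bash
python3 -c "
from h import *
ang()
im=cams.read_camera('side'); cv2.imwrite(f'pics/side9.png',cv2.resize(im[30:250,150:350,::-1],None,fx=2.6,fy=2.6))"
```

```text
theta 0.8094 46.37 r 0.2546 Fpressx -10.97 F [-10.57  -2.93   7.94] T [-0.63  2.31  0.05] clock 11.2 gw 0.01734678729809392 ee [ 0.5516 -0.007   0.2763]
```

View pics/side9.png

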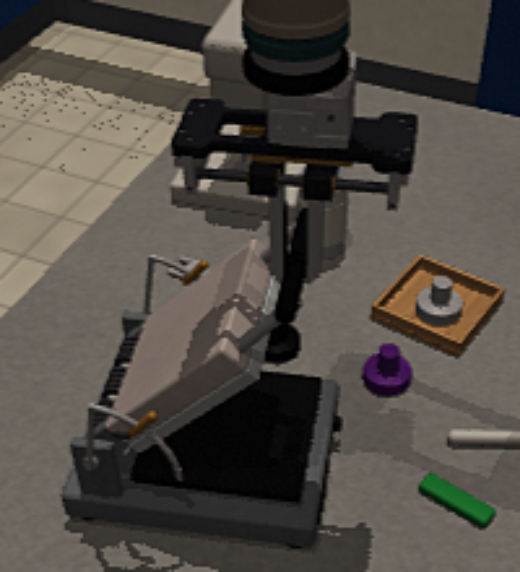

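>>> {"op": "jog_arm", "data": {"commands": [[[0, 0, 0, 0, 0, 0, 1], [0, 0, 0, 0, 0, 0, 1], [0, 0, 0, 0, 0, 0, 1]]]}}

```text
clock: 11.5
ee_pos: [0.5525, -0.0068, 0.2771]
tool_rot: [-90.6, -0.0, -75.2]
wrist_force: [-9.5, -2.5, 8.7]
gripper_width: 0.0172
```

```bash
python3 -c "
from h import *
ang()
im=cams.read_camera('wrist'); cv2.imwrite(f'pics/wrist10.png',im[:,:,::-1])"
```

```text
theta 0.8142 46.65 r 0.2546 Fpressx -9.8 F [-9.47 -2.53  8.73] T [-0.48  1.75  0.11] clock 11.5 gw 0.01724570193182695 ee [ 0.5525 -0.0068  0.2771]
```

View pics/wrist10.png

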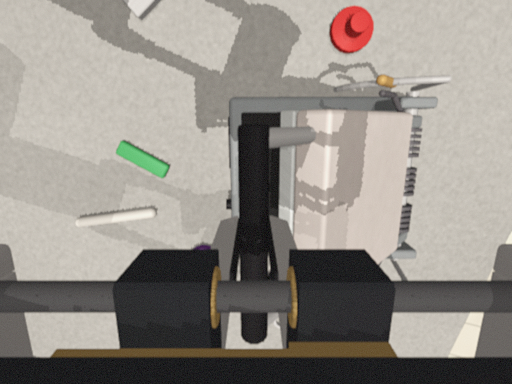

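```bash
python3 -c "
from h import *
im=cams.read_camera('side'); cv2.imwrite(f'pics/side11.png',cv2.resize(im[100:220,190:310,::-1],None,fx=5,fy=5,interpolation=cv2.INTER_CUBIC))
im=cams.read_camera('top'); cv2.imwrite(f'pics/top11.png',cv2.resize(im[95:235,200:320,::-1],None,fx=4,fy=4,interpolation=cv2.INTER_CUBIC))
ang()"
```

```text
theta 0.814 46.64 r 0.2546 Fpressx -9.95 F [-9.66 -2.4   9.97] T [-0.54  1.81  0.1 ] clock 11.65 gw 0.01672330829518638 ee [ 0.5525 -0.0068  0.2771]
```

View pics/side11.png

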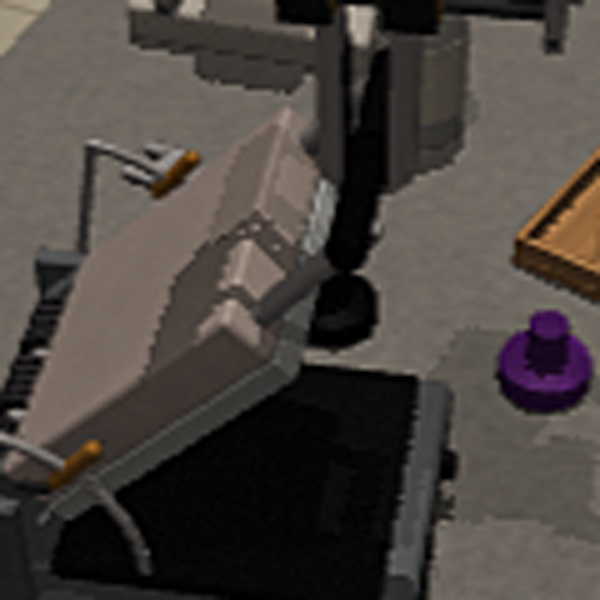

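View pics/top11.png

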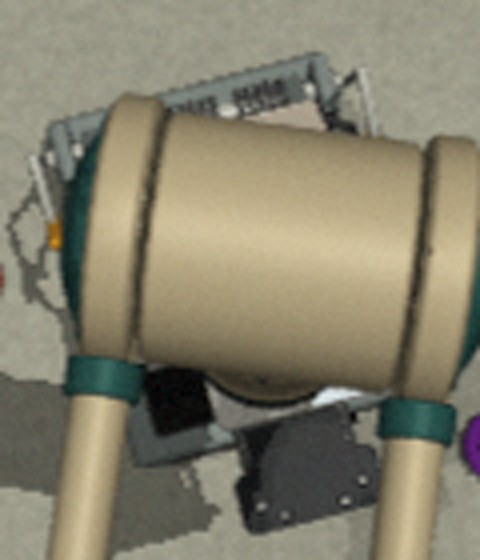

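```bash
python3 -c "
from h import *
H=np.array([.480,-.0265,.1])+.25*HX; Y=np.array([-HX[1],HX[0],0])
def pl(c,u,v,y=.066):
    o,d=ray(c,u,v); p=o+d*(y-(o-H)@Y)/(d@Y); q=p-H; print(p.round(4),'r',np.hypot(q@HX,q[2]).round(4),'th',np.arctan2(q[2],-q@HX).round(4),'u,z',(q@HX).round(4),q[2].round(4))
for e in [(345,255),(349,255),(349,262),(355,255)]: pl(cams.get_calibration('side'),190+e[0]/5,100+e[1]/5)
p,r=state(); g=p-r.apply([0,.008,0]); q=g-H; print('grasp u,z',(q@HX).round(4),q[2].round(4))
"
```

```text
[0.5366 0.0567 0.2789] r 0.2495 th 0.7992 u,z -0.174 0.1789
[0.535  0.0563 0.2791] r 0.2509 th 0.7951 u,z -0.1757 0.1791
[0.535  0.0563 0.2753] r 0.2482 th 0.7842 u,z -0.1757 0.1753
[0.5326 0.0557 0.2795] r 0.2529 th 0.7891 u,z -0.1782 0.1795
grasp u,z -0.1748 0.1851
```

Triangulating the bar's left end from the side view puts the head at about 0.80 rad. The bar has crept about 5 mm toward the fingertips, which explains the ~13 N radial squeeze. I'll relax that and continue past the balance point.

>>> {"op": "jog_arm", "data": {"commands": [[[0, 0, 0, 0, 0, -0.4, 1], [0, 0, 0, 0, -0.4, -0.2, 1], [0, 0, 0, 0, -0.8, 0.25, 1], [0, 0, 0, 0, -1.2, 0.7, 1], [0, 0, 0, 0, -1.2, 0.7, 1]]]}}

```text
clock: 12.07
ee_pos: [0.565, -0.0036, 0.2893]
tool_rot: [-90.1, -0.0, -75.2]
wrist_force: [-4.7, -1.9, 4.7]
gripper_width: 0.017
```

```bash
python3 -c "
from h import *
ang()"
```

```text
theta 0.8835 50.62 r 0.2552 Fpressx -5.05 F [-4.71 -1.94  4.67] T [-0.33  0.98 -0.01] clock 12.0667 gw 0.016994882535353514 ee [ 0.565  -0.0036  0.2893]
```

>>> {"op": "jog_arm", "data": {"commands": [[[0, 0, 0, 0, -0.5, 0.5, 1], [0, 0, 0, 0, -0.9, 1.1, 1], [0, 0, 0, 0, -1.3, 1.6, 1], [0, 0, 0, 0, -1.6, 2.1, 1], [0, 0, 0, 0, -1.6, 2.1, 1]]]}}

```text
clock: 12.48
ee_pos: [0.5867, 0.002, 0.306]
tool_rot: [-89.8, -0.1, -75.2]
wrist_force: [-4.6, -1.6, 7.5]
gripper_width: 0.0172
```

```bash
python3 -c "
from h import *
ang()
im=cams.read_camera('side'); cv2.imwrite(f'pics/side12.png',cv2.resize(im[90:210,190:310,::-1],None,fx=5,fy=5,interpolation=cv2.INTER_CUBIC))"
```

```text
theta 0.9931 56.9 r 0.2555 Fpressx -4.83 F [-4.57 -1.61  7.54] T [-0.36  0.9   0.01] clock 12.4833 gw 0.017165695408498906 ee [0.5867 0.002  0.306 ]
```

View pics/side12.png

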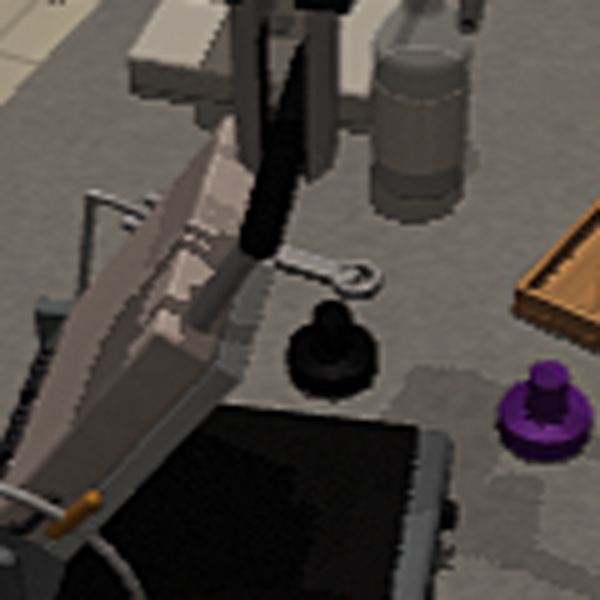

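```bash
cat >> h.py <<'E'
def bar_side(u,v,y=.066):
    c=cams.get_calibration('side')
    H=np.array([.480,-.0265,.1])+.25*HX; Y=np.array([-HX[1],HX[0],0])
    o,d=ray(c,u,v); p=o+d*(y-(o-H)@Y)/(d@Y); q=p-H
    print('vis r',np.hypot(q@HX,q[2]).round(4),'th',np.arctan2(q[2],-q@HX).round(4),'u,z',(q@HX).round(4),q[2].round(4))
E
python3 -c "
from h import *
for e in [(256,240),(260,243),(264,246)]: bar_side(190+e[0]/5,90+e[1]/5)"
```

```text
vis r 0.2498 th 0.9869 u,z -0.1377 0.2084
vis r 0.2496 th 0.9786 u,z -0.1393 0.2071
vis r 0.2494 th 0.9703 u,z -0.1409 0.2057
```

The head is at about 0.98 rad, past the balance point. Easing back slowly.

>>> {"op": "jog_arm", "data": {"commands": [[[0, 0, 0, 0, 0.3, -0.5, 1], [0, 0, 0, 0, 0.7, -1.2, 1], [0, 0, 0, 0, 1.1, -1.8, 1], [0, 0, 0, 0, 1.7, -2.5, 1], [0, 0, 0, 0, 2.3, -3.2, 1]]]}}

```text
clock: 12.95
ee_pos: [0.5567, -0.0059, 0.2812]
tool_rot: [-89.7, -0.0, -75.2]
wrist_force: [1.6, 0.3, -0.3]
gripper_width: 0.0172
```

```bash
python3 -c "
from h import *
ang()"
```

```text
theta 0.8369 47.95 r 0.2548 Fpressx 1.59 F [ 1.57  0.31 -0.25] T [ 0.08 -0.71 -0.02] clock 12.95 gw 0.01723324148867452 ee [ 0.5567 -0.0059  0.2812]
```

>>> {"op": "jog_arm", "data": {"commands": [[[0, 0, 0, 0, 0.4, -0.5, 1], [0, 0, 0, 0, 0.9, -0.9, 1], [0, 0, 0, 0, 1.2, -1.2, 1], [0, 0, 0, 0, 1.2, -1.2, 1], [0, 0, 0, 0, 1.2, -1.2, 1]]]}}

```text
clock: 13.37
ee_pos: [0.5434, -0.0094, 0.2683]
tool_rot: [-90.0, 0.0, -75.2]
wrist_force: [4.2, -0.3, -4.6]
gripper_width: 0.0176
```

>>> {"op": "jog_arm", "data": {"commands": [[[0, 0, 0, 0, 0, 0, 1], [0, 0, 0, 0, 0, 0, 1], [0, 0, 0, 0, 0, 0, 1], [0, 0, 0, 0, 0, 0, 1]]]}}

```text
clock: 13.7
ee_pos: [0.5437, -0.0093, 0.2687]
tool_rot: [-89.9, -0.0, -75.2]
wrist_force: [5.9, -0.6, -5.3]
gripper_width: 0.0169
```

```bash
python3 -c "
from h import *
ang()
im=cams.read_camera('side'); cv2.imwrite(f'pics/side13.png',cv2.resize(im[90:210,190:340,::-1],None,fx=5,fy=5,interpolation=cv2.INTER_CUBIC)); ang()"
```

```text
theta 0.765 43.83 r 0.2551 Fpressx 5.56 F [ 5.9  -0.58 -5.27] T [-0.02 -1.22 -0.06] clock 13.7 gw 0.01691129790518456 ee [ 0.5437 -0.0093  0.2687]
theta 0.7651 43.84 r 0.2551 Fpressx 6.09 F [ 6.31 -0.04 -5.13] T [ 0.01 -1.17 -0.06] clock 13.75 gw 0.017470631177160825 ee [ 0.5437 -0.0093  0.2687]
```

View pics/side13.png

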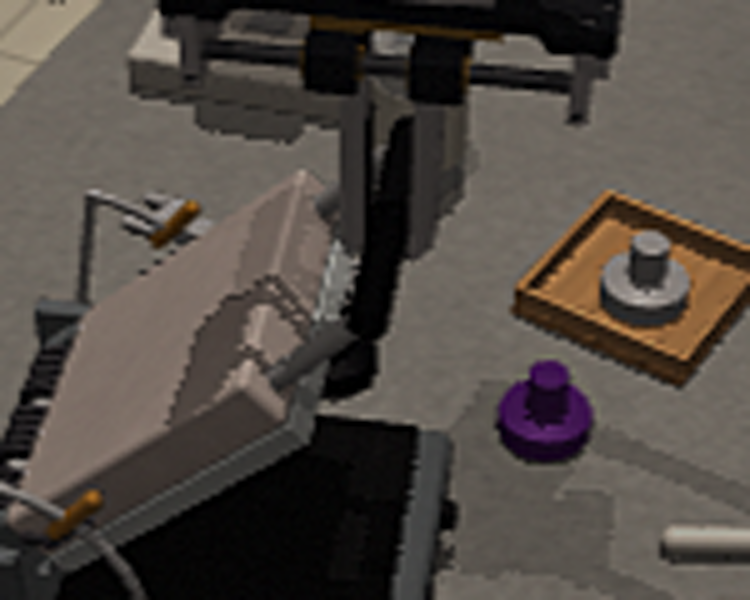

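```bash
python3 -c "
from h import *
for e in [(364,320),(368,322),(372,326)]: bar_side(190+e[0]/5,90+e[1]/5)
ang(); print(telemetry.get_obs()['joint_vel'].round(2))"
```

```text
vis r 0.2502 th 0.7566 u,z -0.182 0.1718
vis r 0.2509 th 0.7494 u,z -0.1837 0.1709
vis r 0.2508 th 0.7391 u,z -0.1854 0.1689
theta 0.7651 43.84 r 0.2551 Fpressx 6.09 F [ 6.31 -0.04 -5.13] T [ 0.01 -1.17 -0.06] clock 13.75 gw 0.017470631177160825 ee [ 0.5437 -0.0093  0.2687]
[-0.01 -0.02  0.06 -0.1   0.   -0.01]
```

>>> {"op": "jog_arm", "data": {"commands": [[[0, 0, 0, 0, 0, 0.2, 1], [0, 0, 0, 0, 0, 0.2, 1], [0, 0, 0, 0, 0, 0.2, 1], [0, 0, 0, 0, 0, 0.2, 1], [0, 0, 0, 0, 0, 0.2, 1]]]}}

```text
clock: 14.17
ee_pos: [0.5442, -0.0092, 0.2691]
tool_rot: [-90.1, -0.0, -75.2]
wrist_force: [0.7, -1.0, -0.4]
gripper_width: 0.0172
```

>>> {"op": "jog_arm", "data": {"commands": [[[0, 0, 0, 0, 0, 0, 1], [0, 0, 0, 0, 0, 0, 1], [0, 0, 0, 0, 0, 0, 1], [0, 0, 0, 0, 0, 0, 1], [0, 0, 0, 0, 0, 0, 1]]]}}

```text
clock: 14.58
ee_pos: [0.5442, -0.0092, 0.2691]
tool_rot: [-90.0, -0.0, -75.2]
wrist_force: [-1.3, -2.1, 0.6]
gripper_width: 0.0173
```

```bash
python3 -c "
from h import *
ang()
for n in ['side']:
  im=cams.read_camera(n); cv2.imwrite(f'pics/{n}14.png',im[:,:,::-1])
ang()"
```

```text
theta 0.7677 43.99 r 0.255 Fpressx -1.77 F [-1.29 -2.06  0.63] T [-0.46  0.06 -0.01] clock 14.5833 gw 0.017330210669130555 ee [ 0.5442 -0.0092  0.2691]
theta 0.7678 43.99 r 0.255 Fpressx -2.19 F [-1.27 -3.74  1.7 ] T [-0.54  0.09 -0.08] clock 14.6333 gw 0.01701021010906577 ee [ 0.5442 -0.0092  0.2691]
```

View pics/side14.png

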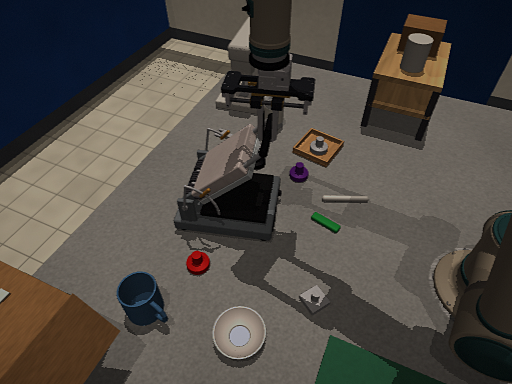

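The head is held still at about 0.75 rad, with the bar unloaded in a firm grip. The weight is upright in the tray at (319,147) and the other things are where they were. Handing in.

```bash
python3 -c "
from plant import bot
print(bot.close_job())"
```

```text
the job is handed in; nothing more can be done
None
```

The press is ready for you to pin: the gripper is holding the head still about seven degrees below its balance point. I handed the job in at 14.6 s; no verdict was reported.

- **Weight:** I lifted the round steel weight by its knob with the head shut and set it down in the tray. It stands upright, by my measurements about 6 mm from the tray's centre. I left the red, black and purple look-alikes alone.
- **Head:** I gripped the bar and raised the head to about 0.98 rad, then eased it back in small steps at about 0.5 rad/s or less.
- **Last checks:** The head stood at about 0.75 rad, read from the bar in the side camera; the arm's own position gives 0.77. The tool pose did not change over the last half second, and the wrist force was about 2–4 N. In the last side picture the other things show no shift; the wrench and spray are partly hidden there.
- **One disagreement:** On the way up the bar crept about 6 mm toward the fingertips and was squeezed with about 14 N. I eased that off, and the two angle readings differ because of that creep.

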